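Take the pocket tester out of its stand and hold it up to be read

ROBOT

A 6-joint arm with a two-finger parallel gripper is mounted at the origin on the work surface. World frame = base frame: x ahead of the robot, y to its left, z up, the work surface at z = 0. Lengths are in m, angles in rad, forces in N, time in s.
With the tool pointing down it reaches from about 0.375 to 0.75 m from the base axis. Payload 9 kg.
Tool frame: the origin (TCP) lies midway between the tips of the shut fingers; the grasp point (between the pads) lies 19 mm behind it; z points along the fingers, y is the line along which they close (so a half turn about z gives the same grasp; the last joint's range is limited). The gripper opens to 85 mm and grips with 20 to 120 N. Pads are 22 mm wide; open, the fingers measure 114 mm over their backs; the gripper's body (76 mm by 85 mm) begins 54 mm behind the grasp point. The pads swing forward as they close: fully open they stand 13 mm farther back than shut.
Start: joints at [-1.349, 0.104, 0.097, 1.564, 0, 1.353], TCP at [0.255, -0.543, 0.231] pointing down, gripper open.
Joint ranges: [-2.99, 2.99], [-0.84, 1.86], [-1.1, 1.16], [-1.84, 2.11], [-1.51, 1.56], [-3.14, 3.14]. Speed limits (rad/s): [2.22, 2.22, 2.57, 3.14, 3.14, 3.14].

INTERFACE

Orientations are given as a unit quaternion [w, x, y, z].
In Python, from rig import ctrl gives the robot as it stands.
- The arm moves only by the tool arm_command, never from a script. Its argument "moves" is one flat list of numbers, 7 for each row, row after row: the shift along the world's x, y, z in units of 50 mm (1.0 is 50 mm), then the turn, a rotation vector about the world's x, y, z in degrees, then the opening, from -1 (shut) to 1 (fully open). A call has 1 to 5 rows; each row shifts and turns the commanded pose from where the row before left it; what a row does not reach is not made up. A row lasts 1/10 s, in which the tool goes at most 50 mm and 8.59 degrees, less where a joint would pass 70% of its speed; a pose out of reach is approached as far as the arm can. A call is refused whole if a number of a shift passes 1 or a number of a turn 8.59, either way. A call with a gripper value outside its range is refused whole. The fingers move at their own pace and stop on an object; "force" is the grip in N (left out, the last holds). Time passes only in rows, so rows that do not move let the fingers close. It gives the time, the measured TCP pose, the force, the opening and the grip force at its end, in the units of the state.
- ctrl.state(): the state, without advancing time (a new reading comes with each control period).
- ctrl.grab_frame(name): name is "side" or "top" or "wrist"; returns a dict with "img" (420x560x3 uint8, red, green, blue), "z_map" (420x560 float32, m along the optical axis (not along the pixel's ray), 0 where there is no reading), "fovy" (degrees; the focal length in pixels is half the picture's height over the tangent of half this angle, whatever the lens; pixels are square), "cx", "cy" (the principal point, pixels), "k1" (the pictures are not rectified: a ray, as slopes to the right and down, at radius r is drawn at 1 + k1 r^2 times it, then the intrinsics apply), "xyz" and "orientation" of the camera in the world. Camera axes: x right, y up, looking along -z (the intrinsics and any distortion apply to the point x, -y, -z); pixel columns grow to the right and rows downward; lengths in m; the calibration is good to about 2 mm. A picture is of the moment at which its call begins.
- ctrl.job_done(): hands the job in; it is judged then, once.
The state is a dict: "t": time; "joints": joint angles; "dq": joint speeds; "tau": joint torques, N m; "tool_pos": TCP position; "tool_rot": TCP orientation; "force": force on the tool from outside, world axes, zero at the start; "moment": the same for the moment, N m; "grip_width": finger opening in m; "gripper_force": force on a finger pad.
Only numpy, scipy, OpenCV 4.12 (cv2) and the standard library are available. Lean on these libraries where they do the work, as an engineer would, in place of code of your own. Each camera call takes 0.05 s, during which the arm holds its last target. There are 200 camera calls.

TASK

Clear the tall white bottle out of the way first: stand it upright in the steel tray and let go of it, with the pocket tester still in its stand. Then draw the tester out of its leaning stand, turn it level with its display facing straight up and finish while still holding it there, steady, more than 20 cm above the bench and touching nothing but your fingers. Leave the two small jars beside the stand standing.

Things in the scene. Friction and masses are not known exactly. Their poses are not given: they have to be found in the camera images.
- tester: Loose white pen-like instrument, 110 g. Origin at the middle of its tip end (lowest in the stand); z runs 150 mm from tip to head, x is the normal of the display face, y lies across its width. Tip 14 (x) by 20 (y) mm up to z = 25 mm, then a bar 22 (x) by 30 (y) mm; display at z = 128 mm. Starts tip down in the stand, display on the upper side. Bare beyond z = 60 mm: grip across y near z = 105 mm.
- stand: Fixed grey stand, origin on the bench, z up. Base plate 130 x 90 x 12 mm, centred 10 mm to +x of the origin. It carries a rectangular tube, 35 x 43 mm outside, 60 mm deep inside, leaning 0.6 rad from vertical towards the stand's -x (roughly towards the robot); highest edge 105 mm above the bench.
- stand_pocket (a point): Centre of the floor of the stand's tube, 30 mm to +x of and 45 mm above the stand's origin. The seated tester's tip is within 2 mm of it; 1.5 mm of play a side, not latched: draw it 60 mm along its own z to free it.
- bottle: Tall closed white plastic bottle, loose, 160 g, on the robot's side of the stand close to the tester's head, in the way of the gripper. Origin at the centre of its underside, z up its axis. Body 56 mm diameter to 145 mm high, shoulder to 168 mm, flat cap 34 mm diameter from 174 to 210 mm.
- tray_in (a point): Centre of the inner floor (4 mm above the bench) of the fixed square steel tray, outside 150 x 150 x 18 mm, walls 4 mm. It stands to the robot's left or right with a magnetic stirrer (150 x 150 x 82 mm) on the other side. Axes along the tray's sides, z up.
- jar_a: Small closed jar, clear with a red cap, 44 mm diameter, 55 mm high, loose beside the stand. Origin at the centre of its underside, z up.
- jar_b: Small closed white jar, 48 mm diameter, 50 mm high, loose on the other side of the stand. Origin at the centre of its underside, z up.

How it is judged:
By the outcome, as a careful person would: the job done as asked, in the order asked, and still so for the second after the job is handed in, while the arm keeps its last pose, push and grip.
It also fails if it takes over 58 s, if anything falls off the work surface, if the arm or the gripper's body presses on something with over 40 N, if the wrist force passes 120 N, or if a joint passes its speed limit or range.

## Working session

There is one attempt and no reset: what is moved stays moved. The work goes in short steps, Python scripts to look and compute and a tool call to move; the robot and the scene stay as the last step left them, time stands still between calls to the robot, and variables do not carry over. Pictures are saved under pics/ and viewed, at most 10 in all, crops included, and the job is handed in when it is done.

Besides the shell and the picture viewer there is one more tool, called after "Request:" as name(argument=value, ...), one argument or row to a line, values as JSON. arm_command: Moves the arm, as the interface text tells. Its arguments: {"type":"object","properties":{"moves":{"type":"array"},"force":{"type":"number"}},"required":["moves"]}

```bash
ls; mkdir -p pics
cat > h.py <<'E'
import numpy as np, cv2
from scipy.spatial.transform import Rotation as R
from rig import ctrl
def q2R(q): return R.from_quat([q[1],q[2],q[3],q[0]])
def grab(n):
    f=ctrl.grab_frame(n); return f
def cloud(f):
    h,w=f["z_map"].shape; fl=h/2/np.tan(np.radians(f["fovy"])/2)
    K=np.array([[fl,0,f["cx"]],[0,fl,f["cy"]],[0,0,1.]])
    u,v=np.meshgrid(np.arange(w),np.arange(h))
    p=cv2.undistortPoints(np.stack([u,v],-1).reshape(-1,1,2).astype(np.float64),K,np.array([f["k1"],0,0,0.]))[:,0]
    z=f["z_map"].reshape(-1).astype(float)
    P=np.stack([p[:,0]*z,-p[:,1]*z,-z],1)
    W=q2R(f["orientation"]).apply(P)+np.array(f["xyz"])
    W[z<=0]=np.nan
    return W.reshape(h,w,3)
E
python3 - <<'E'
from h import *
import pickle
for n in ("side","top"):
    f=grab(n); pickle.dump(f,open(n+".pkl","wb"))
    cv2.imwrite(f"pics/{n}0.png",f["img"][:,:,::-1]); print(n,f["fovy"],f["cx"],f["cy"],f["k1"],f["xyz"],f["orientation"])
s=ctrl.state(); print(s)
E
```

```text
pics
side 51.86332735320309 272.07055282989046 216.67969294394103 -0.04952045818374893 [0.48770266 0.88801758 0.58758344] [-0.05223011 -0.03173935  0.49437689  0.86709638]
top 48.479302162380186 284.27649372734913 213.35785365315695 0.015347166416527827 [0.52777805 0.01577823 0.99668014] [ 0.70684179  0.02501845 -0.02743442 -0.70639657]
{'t': 0.1, 'joints': array([-1.34868700e+00,  1.04650108e-01,  9.65671737e-02,  1.56385639e+00,
        2.37682621e-05,  1.35309784e+00]), 'dq': array([-1.17304557e-04, -2.23881965e-03,  5.53117659e-04, -1.07369846e-03,
       -1.64079621e-04, -4.23519737e-05]), 'tau': array([ 4.74853281e-03, -5.58207357e+01,  5.04719424e+01,  1.31218947e-02,
       -2.09726527e-04,  2.87096171e-06]), 'tool_pos': array([ 0.25541438, -0.54262199,  0.23060498]), 'tool_rot': array([-5.71521790e-04,  9.75918257e-01,  2.18135802e-01,  1.06237095e-05]), 'force': array([-0.38639722,  0.32544748, -0.77596862]), 'moment': array([ 0.0131847 , -0.03295211, -0.02830371]), 'gripper_force': 0.0, 'grip_width': 0.08532200567970367}
```

View pics/side0.png

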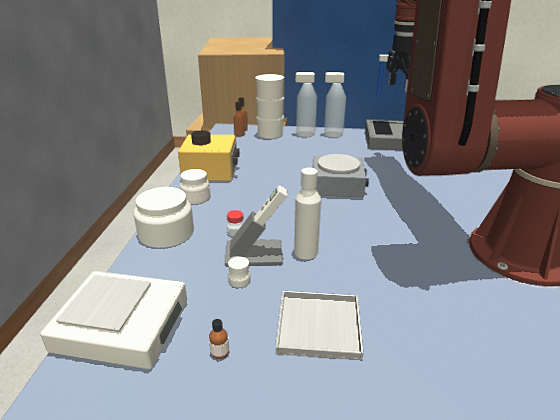

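View pics/top0.png

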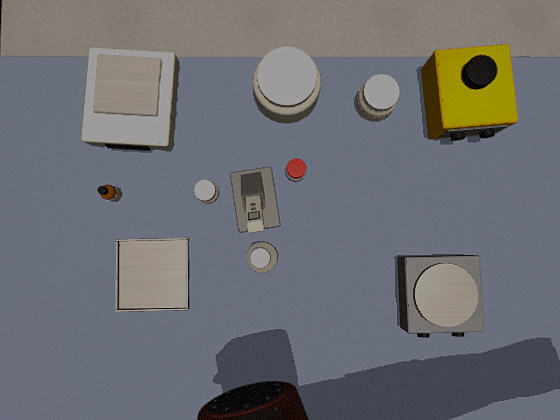

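The side view shows the bottle at (308,215), the tester head at (280,193), the stand base at (255,252), the jars at (235,220) and (238,272), and the tray at (319,323). In the top view the bottle cap is at (261,257), the tester head at (254,222), the jars at (297,169) and (206,190), and the tray at (152,275), which is on the robot's left. Next I measure them.

Run:
```python
from h import *
import pickle
np.set_printoptions(precision=4,suppress=True)
T=pickle.load(open("top.pkl","rb")); S=pickle.load(open("side.pkl","rb"))
WT,WS=cloud(T),cloud(S)
both=np.concatenate([WT.reshape(-1,3),WS.reshape(-1,3)])
print("bench z",np.nanmedian(WT[300:330,300:380,2]),np.nanmedian(WS[280:300,420:460,2]))
for n,W in (("T",WT),("S",WS)):
    P=W.reshape(-1,3); P=P[~np.isnan(P[:,0])]
    c0=WT[257,261]
    def near(c,r,zl,zh):
        m=(np.hypot(P[:,0]-c[0],P[:,1]-c[1])<r)&(P[:,2]>zl)&(P[:,2]<zh); return P[m]
    def circ(p):
        if len(p)<8:return None
        c=(p[:,:2].astype(np.float32)); (x,y),r=cv2.minEnclosingCircle(c)
        A=np.c_[2*p[:,:2],np.ones(len(p))]; s=np.linalg.lstsq(A,(p[:,:2]**2).sum(1),rcond=None)[0]
        return (x,y,r),(s[0],s[1],np.sqrt(s[2]+s[0]**2+s[1]**2)),len(p)
    print(n,"bottle cap top",circ(near(c0,.03,.205,.22)),"body",circ(near(c0,.036,.03,.14)),"capside",circ(near(c0,.03,.18,.203)))
    for v,u in((169,297),(190,206)):
        c=WT[v,u]; print(" jar",c,"top",circ(near(c,.035,c[2]-.004,c[2]+.004)),"side",circ(near(c,.032,.01,c[2]-.008)))
    t=WT[275,152]; p=near(t,.12,.012,.03); print(" tray rim",cv2.minAreaRect(p[:,:2].astype(np.float32)),p[:,2].max())
    s=WT[200,255]; p=near(s,.12,.008,.016); print(" base",cv2.minAreaRect(p[:,:2].astype(np.float32)),len(p))
    p=near(s,.13,.105,.2); p=p[np.hypot(p[:,0]-c0[0],p[:,1]-c0[1])>.045]; print(" head",len(p),p.mean(0),p.min(0),p.max(0))
```

```text
bench z -0.00026624055442392436 0.0005887274989284652
T bottle cap top ((0.5118310451507568, 0.05400189384818077, 0.016967717558145523), (np.float64(0.5117830398140005), np.float64(0.05398501993278443), np.float64(0.011818184991768928)), 312) body ((0.5196372270584106, 0.033019181340932846, 0.01673969253897667), (np.float64(0.511589669701474), np.float64(0.05422259639320895), np.float64(0.028043491365637798)), 15) capside ((0.5158668756484985, 0.044261567294597626, 0.013090094551444054), (np.float64(0.5117049766308892), np.float64(0.05396913008564028), np.float64(0.01678771771180695)), 10)
 jar [ 0.6888 -0.0134  0.053 ] top ((0.6912344098091125, -0.011779931373894215, 0.019847525283694267), (np.float64(0.6909415963469974), np.float64(-0.011552843458883466), np.float64(0.014048553316430325)), 275) side ((0.6907516717910767, -0.011988100595772266, 0.021593309938907623), (np.float64(0.6917119506816224), np.float64(-0.01189469956156658), np.float64(0.020747161644222325)), 82)
 jar [0.6457 0.1721 0.0513] top ((0.646443247795105, 0.17554712295532227, 0.021517764776945114), (np.float64(0.64
[... 1543 characters left out ...]
0.6457 0.1721 0.0513] top ((0.6466272473335266, 0.1801617294549942, 0.022537678480148315), (np.float64(0.6464493828383893), np.float64(0.18075274163943553), np.float64(0.015571702874159085)), 219) side ((0.6463108062744141, 0.18018247187137604, 0.024204129353165627), (np.float64(0.646679960054802), np.float64(0.179800746365036), np.float64(0.020782479303954687)), 288)
 tray rim ((0.47474798560142517, 0.2924194037914276), (0.1491968184709549, 0.1535240262746811), 1.38123619556427) 0.02217261639922119
 base ((0.6358189582824707, 0.07197477668523788), (0.1593277007341385, 0.21696388721466064), 49.198665618896484) 966
 head 497 [0.5881 0.0807 0.1403] [0.5566 0.0542 0.105 ] [0.6343 0.1019 0.1735]
```

Run:
```python
from h import *
import pickle
np.set_printoptions(precision=4,suppress=True)
for n in("top","side"):
    f=pickle.load(open(n+".pkl","rb")); W=cloud(f); P=W.reshape(-1,3); P=P[~np.isnan(P[:,0])]
    m=(np.abs(P[:,0]-.59)<.06)&(np.abs(P[:,1]-.075)<.035)&(P[:,2]>.105)&(np.hypot(P[:,0]-.512,P[:,1]-.056)>.036)
    p=P[m]; best=None; rng=np.random.default_rng(0)
    for _ in range(1500):
        a=p[rng.choice(len(p),3,False)]; v=np.cross(a[1]-a[0],a[2]-a[0]); l=np.linalg.norm(v)
        if l<1e-7: continue
        v/=l
        if v[2]<0: v=-v
        if v[0]<.6: continue
        k=np.abs((p-a[0])@v)<.0025
        if best is None or k.sum()>best.sum(): best=k
    if best is None: print(n,"none"); continue
    q=p[best]; c=q.mean(0); U,s,V=np.linalg.svd(q-c); nrm=V[2]*np.sign(V[2,2])
    print(n,len(p),len(q),"c",c,"n",nrm,"long",V[0]*np.sign(V[0,2]),"tilt",np.arctan2(nrm[2],np.hypot(*nrm[:2])),"yaw",np.degrees(np.arctan2(nrm[1],nrm[0])))
    z=V[0]*np.sign(V[0,2]); y=np.cross(nrm,z)*-1
    a=(q-c)@z; b=(q-c)@y
    print("  y",y,"a",np.percentile(a,[0,1,50,99,100]),"b",np.percentile(b,[0,2,50,98,100]))
    # per slice centre
    for lo in np.arange(a.min(),a.max(),.012):
        k=(a>=lo)&(a<lo+.012)
        if k.sum()>5:
            e=c+z*(lo+.006)+y*(b[k].min()+b[k].max())/2; print("   ",e,np.ptp(b[k]),k.sum())
# base edges in top image via z slice, yaw
f=pickle.load(open("top.pkl","rb")); W=cloud(f)
m=((W[...,2]>.006)&(W[...,2]<.02)); sub=np.zeros_like(m); sub[160:240,225:285]=m[160:240,225:285]
p=W[sub][:,:2].astype(np.float32); print("base",cv2.minAreaRect(p),len(p))
```

```text
top 545 370 c [0.596  0.0694 0.142 ] n [0.8058 0.1279 0.5783] long [-0.5716 -0.0877  0.8158] tilt 0.6166078571495109 yaw 9.022000994081875
  y [-0.1551  0.9879 -0.0024] a [-0.0451 -0.0439  0.0005  0.0383  0.039 ] b [-0.0146 -0.0139  0.0001  0.0141  0.0148]
    [0.6183 0.0727 0.1101] 0.027269970954281297 46
    [0.6115 0.0714 0.1199] 0.02827923394906602 43
    [0.6046 0.0704 0.1297] 0.028365484130151882 50
    [0.5977 0.0697 0.1395] 0.028273877447778706 53
    [0.5908 0.069  0.1493] 0.027964014268034514 52
    [0.584  0.0676 0.1591] 0.029387665519350785 54
    [0.5772 0.0659 0.1689] 0.027168150145915438 70
side 497 206 c [0.596  0.0781 0.1411] n [0.7872 0.2228 0.575 ] long [-0.5709 -0.0891  0.8162] tilt 0.6125829912280528 yaw 15.804752802801131
  y [-0.2331  0.9708 -0.0571] a [-0.0442 -0.0435 -0.0006  0.0398  0.0414] b [-0.0188 -0.017   0.0022  0.0104  0.0113]
    [0.6185 0.0786 0.1101] 0.02662209071695881 25
    [0.6118 0.077  0.1199] 0.029240393880677173 29
    [0.6048 0.0766 0.1297] 0.028309449036376666 28
    [0.5983 0.074  0.1396] 0.02882301838169442 31
    [0.5914 0.0731 0.1494] 0.029030221833393627 27
    [0.5839 0.0745 0.159 ] 0.02525053038579711 28
    [0.5777 0.071  0.169 ] 0.029190242716229668 36
base ((0.6317226886749268, 0.07518266886472702), (0.1299481987953186, 0.08986262232065201), 9.020244598388672) 1401
```

Request:
arm_command(
  moves=[0.5,0.8,0.3,0,0,-5,1,0.5,0.9,0.3,0,0,-5,1,0.5,1,0.3,0,0,-5,1,0.5,1,0.3,0,0,-5,1,0.4,1,0.2,0,0,0,1],
  force=60,
)

```text
t: 0.6
tool_pos: [0.3658, -0.3273, 0.2958]
tool_rot: [0.0, 0.999, 0.044, 0.0]
force: [1.1, 0.0, -1.0]
grip_width: 0.0856
gripper_force: 0.0
```

Request:
arm_command(
  moves=[0.3,0.9,0,0,0,4,1,0.3,0.9,0,0,0,0,1,0.3,0.9,0,0,0,0,1,0.3,0.9,0,0,0,0,1,0.3,0.9,0,0,0,0,1],
)

```text
t: 1.1
tool_pos: [0.4403, -0.102, 0.2952]
tool_rot: [0.0, 0.997, 0.08, 0.0]
force: [0.9, -0.1, -0.2]
grip_width: 0.0855
gripper_force: 0.0
```

Request:
arm_command(
  moves=[0.3,0.7,0,0,0,0,1,0.3,0.7,0,0,0,0,1,0.3,0.7,0,0,0,0,1,0.3,0.6,0,0,0,0,1,0,0,0,0,0,0,1],
)

```text
t: 1.6
tool_pos: [0.5008, 0.0342, 0.2947]
tool_rot: [-0.0, 0.997, 0.082, -0.0]
force: [-0.5, -0.6, 0.6]
grip_width: 0.0854
gripper_force: 0.0
```

Let me check with the wrist camera, localising the cap in the hand frame.

Run:
```python
from h import *
np.set_printoptions(precision=4,suppress=True)
f=grab("wrist"); W=cloud(f); P=W.reshape(-1,3); P=P[~np.isnan(P[:,0])]
s=ctrl.state(); print(s["tool_pos"],q2R(s["tool_rot"]).as_rotvec(True),s["joints"],f["xyz"])
p=P[(np.hypot(P[:,0]-.512,P[:,1]-.056)<.03)&(P[:,2]>.2)&(P[:,2]<.22)]
print(len(p),p.mean(0) if len(p) else 0, cv2.minEnclosingCircle(p[:,:2].astype(np.float32)) if len(p) else 0)
cv2.imwrite("pics/w1.png",f["img"][:,:,::-1])
m=(np.abs(P[:,0]-.59)<.06)&(np.abs(P[:,1]-.075)<.035)&(P[:,2]>.105)&(np.hypot(P[:,0]-.512,P[:,1]-.056)>.036)
for z in(.11,.12,.13,.14,.15,.16):
    q=P[m&(abs(P[:,2]-z)<.004)]
    if len(q)>5: print(z,len(q),q.min(0),q.max(0),q.mean(0))
```

```text
[0.5003 0.0326 0.2948] [-179.3828  -14.7143    0.097 ] [-0.1963 -0.1694 -0.0547  1.6866 -0.      2.7816] [0.5759 0.0479 0.4374]
2063 [0.5154 0.0577 0.2097] ((0.5141231417655945, 0.05797407031059265), 0.01718488335609436)
0.11 223 [0.6063 0.0596 0.1061] [0.6363 0.0914 0.114 ] [0.6206 0.0763 0.1099]
0.12 176 [0.6089 0.061  0.1161] [0.6187 0.0902 0.1239] [0.6142 0.0753 0.12  ]
0.13 241 [0.5989 0.0596 0.126 ] [0.6122 0.0894 0.134 ] [0.6075 0.0746 0.1296]
0.14 320 [0.5792 0.0553 0.136 ] [0.6046 0.0883 0.144 ] [0.5992 0.0724 0.1399]
0.15 269 [0.5868 0.0575 0.146 ] [0.5981 0.0871 0.154 ] [0.5935 0.0722 0.1502]
0.16 507 [0.5582 0.0533 0.156 ] [0.5918 0.0862 0.164 ] [0.5773 0.0694 0.161 ]
```

View pics/w1.png

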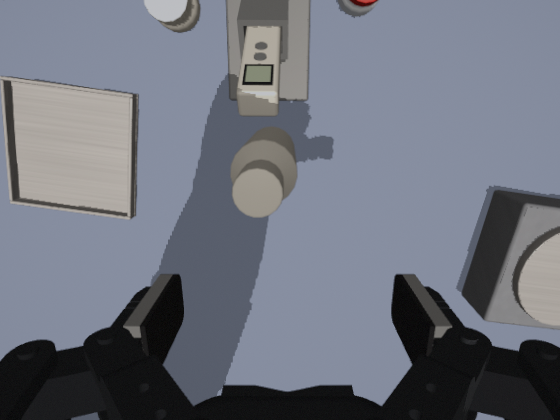

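The wrist view shows the cap at (258,190), between the finger lines and slightly ahead of them. The tester head is at (258,90). I'll move over the cap and then down.

Request:
arm_command(
  moves=[0.25,0.48,0,0,0,0,1,0,0,-0.7,0,0,0,1,0,0,-0.7,0,0,0,1,0,0,-0.6,0,0,0,1,0,0,0,0,0,0,1],
)

```text
t: 2.15
tool_pos: [0.5101, 0.0545, 0.191]
tool_rot: [-0.001, 0.997, 0.08, -0.003]
force: [-0.6, 0.1, 0.3]
grip_width: 0.0855
gripper_force: 0.0
```

Request:
arm_command(
  moves=[0,0,-0.25,0,0,0,1,0,0,-0.25,0,0,0,1,0,0,0,0,0,0,1],
)

```text
t: 2.45
tool_pos: [0.5124, 0.0549, 0.1695]
tool_rot: [-0.0, 0.997, 0.08, -0.0]
force: [0.2, -0.5, 0.1]
grip_width: 0.0855
gripper_force: 0.0
```

Request:
arm_command(
  moves=[0,0.02,0,0,0,0,-0.1,0,0,0,0,0,0,-0.4,0,0,0,0,0,0,-1,0,0,0,0,0,0,-1,0,0,0,0,0,0,-1],
  force=50,
)

```text
t: 2.95
tool_pos: [0.5132, 0.0561, 0.1711]
tool_rot: [0.0, 0.997, 0.08, 0.001]
force: [0.8, 1.1, 4.5]
grip_width: 0.033
gripper_force: 50.1
```

Request:
arm_command(
  moves=[0,0,0,0,0,0,-1,0,0,0,0,0,0,-1,0,0,0,0,0,0,-1],
)

```text
t: 3.25
tool_pos: [0.5132, 0.0561, 0.1711]
tool_rot: [0.0, 0.997, 0.08, 0.001]
force: [-0.5, 1.3, 5.3]
grip_width: 0.0326
gripper_force: 50.2
```

Request:
arm_command(
  moves=[0,0,0.2,0,0,0,-1,0,0,0.4,0,0,0,-1,-0.1,0,0.4,0,0,0,-1,-0.3,0.2,0.2,0,0,0,-1,-0.3,0.5,0,0,0,0,-1],
)

```text
t: 3.75
tool_pos: [0.478, 0.0902, 0.2322]
tool_rot: [0.0, 0.997, 0.079, 0.001]
force: [0.0, 0.6, -0.9]
grip_width: 0.0326
gripper_force: 50.1
```

Request:
arm_command(
  moves=[-0.1,0.8,0,0,0,0,-1,0,0.8,0,0,0,0,-1,0,0.8,0,0,0,0,-1,0,0.6,0,0,0,0,-1,0,0.6,0,0,0,0,-1],
)

```text
t: 4.25
tool_pos: [0.4786, 0.2409, 0.2304]
tool_rot: [-0.013, 0.995, 0.104, -0.002]
force: [-0.6, -0.4, -1.3]
grip_width: 0.033
gripper_force: 50.3
```

Request:
arm_command(
  moves=[0,0.3,0,0,0,0,-1,0,0.1,0,0,0,0,-1,0,0,0,0,0,0,-1,0,0,0,0,0,0,-1],
)

```text
t: 4.65
tool_pos: [0.481, 0.2497, 0.2304]
tool_rot: [-0.016, 0.994, 0.109, -0.002]
force: [0.0, -0.3, -1.7]
grip_width: 0.0326
gripper_force: 50.3
```

The last joint has reached its limit (j6 ≈ π). I'll increase the tool yaw to free it.

Request:
arm_command(
  moves=[0,0,0,0,0,8,-1,0,0,0,0,0,8,-1,0,0,0,0,0,8,-1,0,0,0,0,0,0,-1],
)

```text
t: 5.05
tool_pos: [0.481, 0.2498, 0.2304]
tool_rot: [-0.016, 0.949, 0.315, -0.005]
force: [0.6, 1.2, -0.8]
grip_width: 0.0327
gripper_force: 50.3
```

```bash
cat >> h.py <<'E'
def tilt():
    """rotation vector (world, deg) that brings the tool to straight down, and joints"""
    s=ctrl.state(); z=q2R(s["tool_rot"]).apply([0,0,1]); print("pos",s["tool_pos"].round(4),"z",z.round(4),"fix",np.degrees(np.cross(z,[0,0,-1])).round(2),"j",s["joints"].round(3),"yaw",np.degrees(np.arctan2(*q2R(s["tool_rot"]).apply([1,0,0])[[1,0]])).round(1))
E
python3 -c "
from h import *
tilt()"
```

```text
pos [0.481  0.2498 0.2304] z [-0.02    0.0262 -0.9995] fix [-1.5  -1.15 -0.  ] j [ 0.22  -0.062 -0.073  1.574  0.03   2.721] yaw 36.7
```

Request:
arm_command(
  moves=[0,0,0,-1.5,-1.15,0,-1,-0.1,0.4,0,0,0,0,-1,-0.04,0.42,0,0,0,0,-1,0,0,0,0,0,0,-1,0,0,0,0,0,0,-1],
)

```text
t: 5.55
tool_pos: [0.4737, 0.2915, 0.2304]
tool_rot: [0.0, 0.95, 0.314, 0.0]
force: [0.1, 0.1, -1.5]
grip_width: 0.0326
gripper_force: 50.5
```

Run:
```python
from h import *
tilt()
f=grab("side"); g=grab("top"); cv2.imwrite("pics/side2.png",f["img"][:,:,::-1])
for n,F in(("side",f),("top",g)):
    W=cloud(F); P=W.reshape(-1,3); P=P[~np.isnan(P[:,0])]; t=ctrl.state()["tool_pos"]
    p=P[(np.hypot(P[:,0]-t[0],P[:,1]-t[1])<.05)&(P[:,2]>.03)&(P[:,2]<.215)]
    print(n,len(p),p[:,2].min())
    for a in(.07,.1,.13,.16,.19):
        q=p[abs(p[:,2]-a)<.012]
        if len(q)>10: print(" ",a,len(q),q.min(0).round(4),q.max(0).round(4))
```

```text
pos [0.4737 0.2915 0.2304] z [ 8.e-04 -7.e-04 -1.e+00] fix [0.04 0.04 0.  ] j [ 3.170e-01 -3.000e-02 -4.200e-02  1.559e+00 -1.000e-03  2.820e+00] yaw 36.6
side 2433 0.05936402496923221
  0.07 284 [0.4468 0.2979 0.0594] [0.5009 0.3219 0.082 ]
  0.1 334 [0.447  0.2919 0.088 ] [0.5006 0.3226 0.1119]
  0.13 358 [0.4469 0.2927 0.118 ] [0.5005 0.3216 0.142 ]
  0.16 366 [0.4468 0.296  0.1481] [0.4997 0.3217 0.1719]
  0.19 411 [0.4469 0.2896 0.178 ] [0.5009 0.3213 0.202 ]
top 826 0.05930242899145688
  0.07 78 [0.4479 0.2602 0.0593] [0.5    0.2876 0.0818]
  0.1 96 [0.4479 0.2601 0.0892] [0.4996 0.2848 0.1116]
  0.13 103 [0.4481 0.2602 0.1182] [0.5001 0.2876 0.1411]
  0.16 119 [0.4482 0.2604 0.1482] [0.4993 0.2833 0.1719]
  0.19 124 [0.4469 0.2602 0.1781] [0.495  0.2794 0.2019]
```

View pics/side2.png

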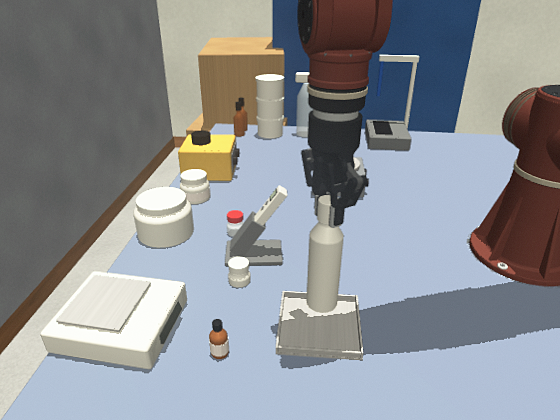

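The picture shows the bottle upright in the gripper over the tray, with the bottle at (323,260) and the tray at (319,323). The tester and jars are undisturbed, so I'll lower it.

Request:
arm_command(
  moves=[0,0,-0.5,0,0,0,-1,0,0,-0.4,0,0,0,-1,0,0,-0.1,0,0,0,-1,0,0,-0.06,0,0,0,-1,0,0,0,0,0,0,-1],
)

```text
t: 6.15
tool_pos: [0.4742, 0.2912, 0.178]
tool_rot: [-0.0, 0.949, 0.314, 0.0]
force: [0.5, -0.8, -2.4]
grip_width: 0.0328
gripper_force: 50.4
```

Request:
arm_command(
  moves=[0,0,-0.02,0,0,0,-1,0,0,-0.02,0,0,0,-1,0,0,0,0,0,0,-1],
)

```text
t: 6.45
tool_pos: [0.4741, 0.2915, 0.1757]
tool_rot: [-0.0, 0.949, 0.314, 0.0]
force: [-0.2, 0.2, -1.4]
grip_width: 0.0328
gripper_force: 50.4
```

Request:
arm_command(
  moves=[0,0,-0.02,0,0,0,-1,0,0,-0.02,0,0,0,-1,0,0,0,0,0,0,-1],
)

```text
t: 6.75
tool_pos: [0.4745, 0.2918, 0.1751]
tool_rot: [-0.0, 0.949, 0.314, 0.001]
force: [-2.3, -0.1, 7.8]
grip_width: 0.0329
gripper_force: 51.5
```

Request:
arm_command(
  moves=[0,0,0,0,0,0,-0.15,0,0,0,0,0,0,0,0,0,0,0,0,0,0.4,0,0,0,0,0,0,1,0,0,0,0,0,0,1],
)

```text
t: 7.25
tool_pos: [0.4738, 0.2914, 0.1733]
tool_rot: [-0.0, 0.949, 0.314, -0.0]
force: [1.0, -0.0, 0.5]
grip_width: 0.0836
gripper_force: 0.0
```

Request:
arm_command(
  moves=[0,0,0,0,0,0,1,0,0,0.2,0,0,0,1,0,0,0.6,0,0,0,1,0,0,0.8,0,0,0,1,0,0,0.9,0,0,0,1],
)

```text
t: 7.75
tool_pos: [0.4732, 0.2912, 0.2997]
tool_rot: [-0.0, 0.949, 0.314, -0.001]
force: [1.1, -0.1, 0.6]
grip_width: 0.0852
gripper_force: 0.0
```

Run:
```python
from h import *
tilt()
f=grab("side"); cv2.imwrite("pics/side3.png",f["img"][:,:,::-1])
W=cloud(f);P=W.reshape(-1,3); P=P[~np.isnan(P[:,0])]
for a in(.05,.1,.13,.19,.207):
    q=P[(np.hypot(P[:,0]-.474,P[:,1]-.291)<.05)&(abs(P[:,2]-a)<.01)]
    if len(q)>5: print(a,len(q),q.min(0).round(4),q.max(0).round(4))
```

```text
pos [0.4732 0.2912 0.2997] z [-1.1e-03 -1.0e-04 -1.0e+00] fix [ 0.01 -0.06  0.  ] j [ 0.316 -0.003  0.112  1.687  0.     2.818] yaw 36.6
0.05 259 [0.448  0.2991 0.0401] [0.5022 0.322  0.06  ]
0.1 277 [0.448  0.2985 0.0901] [0.5006 0.3231 0.1099]
0.13 297 [0.4481 0.2913 0.12  ] [0.5018 0.3221 0.14  ]
0.19 199 [0.4588 0.2911 0.1801] [0.4909 0.3112 0.1999]
0.207 353 [0.4588 0.2777 0.1971] [0.4905 0.3112 0.2165]
```

The bottle stands in the tray. Next I move above the tester and turn the yaw to 9°.

Request:
arm_command(
  moves=[0.3,-0.8,0,0,0,-5,1,0.4,-0.8,0,0,0,-5,1,0.4,-0.8,0,0,0,-5,1,0.4,-0.8,0,0,0,-5,1,0.4,-0.8,0,0,0,-5,1],
)

```text
t: 8.3
tool_pos: [0.5695, 0.0898, 0.2993]
tool_rot: [-0.0, 0.995, 0.1, 0.001]
force: [0.4, 0.8, 0.5]
grip_width: 0.0849
gripper_force: 0.0
```

Request:
arm_command(
  moves=[0.4,-0.4,-0.2,0,0,-2.6,1,0.06,0,-0.4,0,0,0,1,0,0,-0.4,0,0,0,1,0,0,0,0,0,0,1,0,0,0,0,0,0,1],
)

```text
t: 8.8
tool_pos: [0.5917, 0.0715, 0.2492]
tool_rot: [-0.0, 0.997, 0.079, 0.0]
force: [0.8, 1.2, -0.1]
grip_width: 0.0854
gripper_force: 0.0
```

Run:
```python
from h import *
np.set_printoptions(precision=4,suppress=True)
tilt()
f=grab("wrist"); cv2.imwrite("pics/w4.png",f["img"][:,:,::-1])
g=grab("side"); t=grab("top")
yaw=np.radians(9); ex=np.array([np.cos(yaw),np.sin(yaw),0]); ey=np.array([-np.sin(yaw),np.cos(yaw),0])
n=ex*np.cos(.6)+np.array([0,0,np.sin(.6)]); z=-ex*np.sin(.6)+np.array([0,0,np.cos(.6)])
c0=np.array([.5915,.071,.131])
for nm,F in(("wrist",f),("side",g),("top",t)):
    P=cloud(F).reshape(-1,3); P=P[~np.isnan(P[:,0])]; d=P-c0
    a,b,c=d@n,d@ey,d@z
    m=(abs(a-.011)<.005)&(abs(b)<.022)&(c>-.04)&(c<.06)
    if m.sum()>10:
        print(nm,m.sum(),"face off",np.median(a[m])-.011,"b",np.percentile(b[m],[1,99]),"c",np.percentile(c[m],[1,99]))
        for lo in(-.03,-.01,.01,.03):
            k=m&(c>lo)&(c<lo+.015)
            if k.sum()>5: print("   ",lo,np.percentile(b[k],[1,99]),np.mean(np.percentile(b[k],[1,99])))
```

```text
pos [0.5917 0.0715 0.2492] z [ 0.0002  0.0002 -1.    ] fix [-0.01  0.01  0.  ] j [-0.099  0.096  0.122  1.596  0.     2.885] yaw 9.1
wrist 3835 face off 0.0014478204276517602 b [-0.0133  0.016 ] c [-0.0386  0.0435]
    -0.03 [-0.0133  0.016 ] 0.0013424457492500173
    -0.01 [-0.0134  0.0161] 0.0013495572794702919
    0.01 [-0.0133  0.0161] 0.0014056511990391167
    0.03 [-0.0134  0.016 ] 0.0013425254153693871
side 231 face off -0.0003572053273708537 b [-0.0118  0.0174] c [-0.039  0.045]
    -0.03 [-0.0112  0.0173] 0.0030305998431379693
    -0.01 [-0.0117  0.017 ] 0.0026625949159035517
    0.01 [-0.0084  0.0166] 0.0041053140174763655
    0.03 [-0.0111  0.0163] 0.002618002611731382
```

View pics/w4.png

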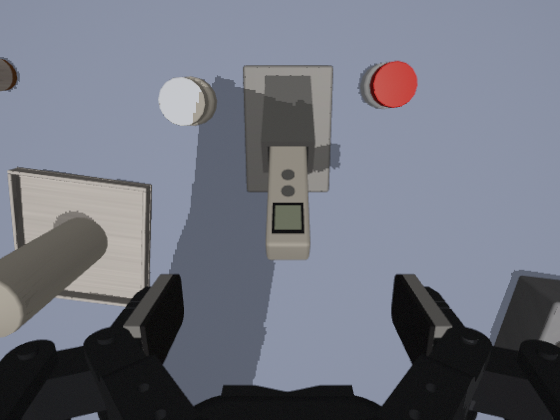

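In the wrist view the tester head is at (288,230), midway between the pads (184 and 393), and both jars are clear. I'll descend and close.

Request:
arm_command(
  moves=[0,0,-0.7,0,0,0,1,0,0,-0.7,0,0,0,1,0,0,-0.7,0,0,0,1,0,0,-0.4,0,0,0,0.8,0,0,-0.2,0,0,0,0.5],
)

```text
t: 9.45
tool_pos: [0.5912, 0.0717, 0.1121]
tool_rot: [-0.0, 0.997, 0.079, -0.001]
force: [-0.9, 0.2, 0.0]
grip_width: 0.0649
gripper_force: 0.0
```

Request:
arm_command(
  moves=[0,0,0,0,0,0,0.3,0,0,0,0,0,0,0.1,0,0,0,0,0,0,-0.1],
  force=40,
)

```text
t: 9.75
tool_pos: [0.593, 0.0714, 0.1153]
tool_rot: [0.0, 0.997, 0.079, 0.001]
force: [0.1, 0.1, 0.2]
grip_width: 0.0383
gripper_force: 0.0
```

Request:
arm_command(
  moves=[0,0,0,0,0,0,-0.4,0,0,0,0,0,0,-0.7,0,0,0,0,0,0,-1,0,0,0,0,0,0,-1,0,0,0,0,0,0,-1],
  force=60,
)

```text
t: 10.25
tool_pos: [0.5928, 0.0714, 0.1151]
tool_rot: [0.0, 0.997, 0.079, 0.001]
force: [-0.7, 0.9, 6.7]
grip_width: 0.0288
gripper_force: 58.8
```

Request:
arm_command(
  moves=[-0.084,-0.013,0.124,0,0,0,-1,-0.14,-0.022,0.206,0,0,0,-1,-0.14,-0.022,0.206,0,0,0,-1,-0.14,-0.022,0.206,0,0,0,-1,-0.14,-0.022,0.206,0,0,0,-1],
)

```text
t: 10.75
tool_pos: [0.5586, 0.0663, 0.1614]
tool_rot: [-0.0, 0.997, 0.079, -0.0]
force: [0.9, -0.6, -1.0]
grip_width: 0.0293
gripper_force: 59.2
```

Request:
arm_command(
  moves=[-0.14,-0.022,0.206,0,0,0,-1,-0.14,-0.022,0.206,0,0,0,-1,-0.14,-0.022,0.206,0,0,0,-1,0,0,0,0,0,0,-1],
)

```text
t: 11.15
tool_pos: [0.5387, 0.0629, 0.1936]
tool_rot: [0.0, 0.997, 0.079, 0.001]
force: [0.9, -0.2, -1.8]
grip_width: 0.0291
gripper_force: 59.2
```

Run:
```python
from h import *
tilt(); print(ctrl.state()["force"])
f=grab("side"); cv2.imwrite("pics/side5.png",f["img"][:,:,::-1])
```

```text
pos [0.5387 0.0629 0.1936] z [ 2.4e-03 -1.0e-04 -1.0e+00] fix [0.01 0.14 0.  ] j [-0.125 -0.079 -0.156  1.492  0.     2.859] yaw 9.0
[ 0.86936171 -0.19165228 -1.8123131 ]
```

View pics/side5.png

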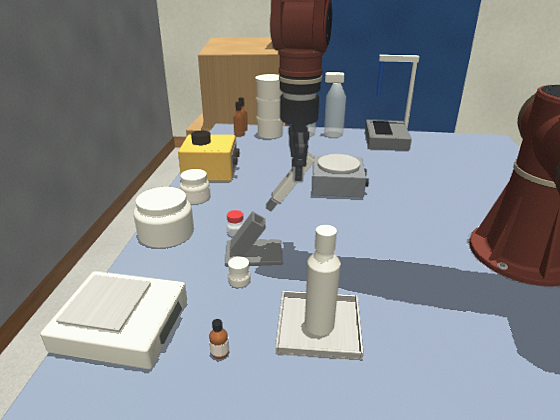

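The tester is out at (268,205)-(312,160). The bottle is standing in the tray and the jars are untouched. I'll lift, then turn −55.6° about the tester's y.

Request:
arm_command(
  moves=[0,0,0.6,0,0,0,-1,0,0,0.7,0,0,0,-1,0,0,0.6,0,0,0,-1,0,0,0.3,1.2,-7.8,0,-1,0,0,0,1.2,-7.8,0,-1],
)

```text
t: 11.7
tool_pos: [0.5407, 0.0629, 0.3018]
tool_rot: [-0.009, 0.989, 0.078, 0.122]
force: [-1.5, 0.5, -0.1]
grip_width: 0.0299
gripper_force: 59.5
```

Request:
arm_command(
  moves=[0,0,0,1.2,-7.8,0,-1,0,0,0,1.2,-7.8,0,-1,0,0,0,1.2,-7.8,0,-1,0,0,0,0,0,0,-1],
)

```text
t: 12.1
tool_pos: [0.5415, 0.0637, 0.2944]
tool_rot: [-0.025, 0.955, 0.074, 0.286]
force: [0.2, -1.3, -3.8]
grip_width: 0.029
gripper_force: 60.3
```

```bash
python3 -c "
from h import *
tilt()"
```

```text
pos [0.5415 0.0637 0.2944] z [ 0.5429  0.0899 -0.835 ] fix [-5.15 31.11  0.  ] j [-0.253 -0.832 -0.653  1.208  0.225  2.797] yaw 8.8
```

j2 is near its lower limit, so I'll move outward before turning further.

Request:
arm_command(
  moves=[0.6,0,0.1,0,0,0,-1,0.7,0,0.1,0,0,0,-1,0.7,0,0.1,0,0,0,-1,0.5,0,0,1.2,-7.8,0,-1,0.3,0,0,1.2,-7.8,0,-1],
)

```text
t: 12.6
tool_pos: [0.6865, 0.0632, 0.3168]
tool_rot: [-0.033, 0.905, 0.071, 0.418]
force: [-0.8, -0.0, -2.3]
grip_width: 0.0293
gripper_force: 60.5
```

Request:
arm_command(
  moves=[0.2,0,0,0.9,-5.5,0,-1,0,0,0,0,0,0,-1,0,0,0,0,0,0,-1],
)

```text
t: 12.9
tool_pos: [0.6933, 0.0633, 0.3175]
tool_rot: [-0.036, 0.884, 0.069, 0.46]
force: [0.0, 0.4, 0.3]
grip_width: 0.0291
gripper_force: 60.5
```

```bash
cat > m.py <<'E'
from h import *
np.set_printoptions(precision=4,suppress=True)
tilt(); s=ctrl.state(); Rt=q2R(s["tool_rot"]); gp=s["tool_pos"]-.019*Rt.apply([0,0,1]); print("grasp",gp,"tool y",Rt.apply([0,1,0]))
for n in("top","side"):
    F=grab(n); P=cloud(F).reshape(-1,3); P=P[~np.isnan(P[:,0])]
    q=P[(np.linalg.norm(P-gp,axis=1)<.14)]
    Q=Rt.inv().apply(q-gp); k=abs(Q[:,1])<.016; q=q[k]; Q=Q[k]   # tool frame: x, y(close), z
    # tester body: ahead of pads (tool z) or above; fit upward plane
    best=None; rng=np.random.default_rng(1)
    for _ in range(3000):
        a=q[rng.choice(len(q),3,False)]; v=np.cross(a[1]-a[0],a[2]-a[0]); l=np.linalg.norm(v)
        if l<1e-6: continue
        v/=l
        if abs(v[2])<.8: continue
        c=np.abs((q-a[0])@v)<.002
        if best is None or c.sum()>best.sum(): best=c
    r=q[best]; c=r.mean(0); V=np.linalg.svd(r-c)[2]; nn=V[2]*np.sign(V[2,2])
    print(n,len(q),len(r),"c",c,"n",nn,"fix",np.degrees(np.cross(nn,[0,0,1])),"min",r.min(0),"max",r.max(0))
    cv2.imwrite(f"pics/{n}6.png",F["img"][:,:,::-1])
E
python3 m.py
```

```text
pos [0.6933 0.0633 0.3175] z [ 0.8091  0.1277 -0.5737] fix [-7.32 46.36  0.  ] j [-0.238 -0.76  -0.78   0.63   0.321  2.907] yaw 9.0
grasp [0.6779 0.0609 0.3284] tool y [ 0.1558 -0.9878 -0.    ]
top 2676 1484 c [0.7038 0.0635 0.3374] n [0.007  0.0005 1.    ] fix [ 0.0276 -0.4001  0.    ] min [0.6416 0.0426 0.3348] max [0.7829 0.0849 0.3398]
side 869 245 c [0.7265 0.073  0.3392] n [0.0157 0.0964 0.9952] fix [ 5.521  -0.8994  0.    ] min [0.6709 0.0461 0.3354] max [0.7863 0.0879 0.343 ]
```

Request:
arm_command(
  moves=[0,0,0,0,-0.5,0,-1,0,0,0,0,0,0,-1,0,0,0,0,0,0,-1,0,0,0,0,0,0,-1,0,0,0,0,0,0,-1],
)

```text
t: 13.5
tool_pos: [0.6936, 0.0634, 0.3175]
tool_rot: [-0.036, 0.882, 0.07, 0.465]
force: [-0.5, 0.4, -2.1]
grip_width: 0.0294
gripper_force: 60.5
```

```bash
python3 m.py; python3 -c "
import cv2,numpy as np
a=cv2.imread('pics/top6.png')[100:300,80:360];b=cv2.imread('pics/side6.png')[40:360,160:400]
a=cv2.resize(a,None,fx=1.6,fy=1.6);cv2.imwrite('pics/c6.png',np.hstack([a,b]))"
```

```text
pos [0.6936 0.0634 0.3175] z [ 0.8154  0.1283 -0.5646] fix [-7.35 46.72  0.  ] j [-0.239 -0.771 -0.793  0.616  0.324  2.909] yaw 9.1
grasp [0.6782 0.061  0.3282] tool y [ 0.1562 -0.9877  0.0011]
top 2698 1446 c [0.7027 0.0633 0.3376] n [-0.0102 -0.0088  0.9999] fix [-0.5034  0.5822  0.    ] min [0.6418 0.0426 0.3348] max [0.7822 0.0848 0.3401]
side 832 241 c [0.7258 0.0723 0.3372] n [0.0099 0.0417 0.9991] fix [ 2.3918 -0.5695  0.    ] min [0.6447 0.0408 0.3345] max [0.7859 0.0895 0.3407]
```

View pics/c6.png

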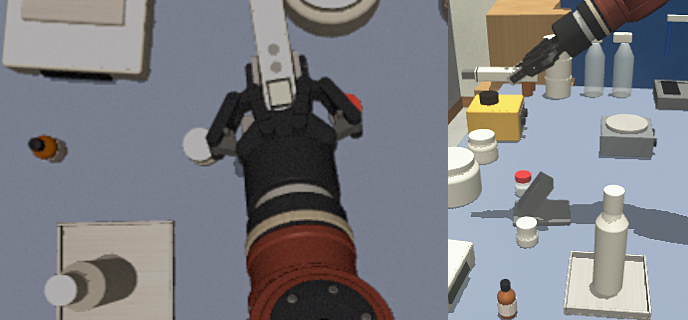

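The pictures show the tester level, with its display facing up at (279,93) in the left half. The bottle is in the tray and both jars are standing. I'm handing it in.

```bash
python3 -c "
from h import *
s=ctrl.state(); print(abs(s['dq']).max(),s['gripper_force']); print(ctrl.job_done())"
```

```text
0.0012602696043296743 60.533891916275024
the job is handed in; nothing more can be done
None
```

The job is handed in with no verdict returned: the bottle stands released in the tray, the tester is held level (within about 1°) with its display up about 33 cm above the bench, and both jars are still standing.

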